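Battery pack check at the survey office desk

ROBOT

A 6-joint arm with a two-finger parallel gripper is mounted at the origin on the work surface. World frame = base frame: x ahead of the robot, y to its left, z up, the work surface at z = 0. Lengths are in m, angles in rad, forces in N, time in s.
With the tool pointing down it reaches from about 0.25 to 0.8 m from the base axis. Payload 3.9 kg.
Tool frame: the origin (TCP) lies midway between the tips of the shut fingers; the grasp point (between the pads) lies 19 mm behind it; z points along the fingers, y is the direction in which the jaws open and shut (so a half turn about z gives the same grasp; the last joint's range is limited). The gripper opens to 85 mm and grips with 20 to 120 N. Pads are 22 mm wide; open, the fingers measure 114 mm over their backs; the gripper's body (76 mm by 85 mm) begins 54 mm behind the grasp point. The pads swing forward as they close: fully open they stand 13 mm farther back than shut.
Start: joints at [1.15, 0.26, -0.138, 1.173, 0, 1.571], TCP at [0.214, 0.479, 0.231] pointing down, gripper open.
Joint ranges: [-2.78, 2.78], [-0.83, 1.72], [-1.28, 1.37], [-1.9, 2.12], [-1.57, 1.48], [-3.14, 3.14]. Speed limits (rad/s): [2.57, 2.57, 3.14, 3.14, 3.14, 3.14].

INTERFACE

Orientations are given as [roll, pitch, yaw] about the fixed x, y, z axes, in that order (R = Rz(yaw) Ry(pitch) Rx(roll)).
In Python, from plant import * gives the robot as it stands.
- The arm moves only by the tool carry_out, never from a script. Its argument "steps" is a list of rows, each a list of 7 numbers: the shift along the tool's x, y, z normalised to -1 to 1, where 1 is 150 mm, then the turn, a rotation vector about the tool's x, y, z normalised to -1 to 1, where 1 is 90 degrees, then the closure, from 0 (fully open) to 1 (shut). A call has 1 to 8 rows; each row is the pose to reach, as a shift and turn from the pose measured when the call began, along the tool's axes at that moment; what a row does not reach only later rows make up. A row lasts 1/10 s, in which the tool goes at most 50 mm and 8.59 degrees, less where a joint would pass 70% of its speed; a pose out of reach is approached as far as the arm can. A call with a number of a shift or a turn outside -1 to 1 is refused whole. A call with a gripper value outside its range is refused whole. The fingers move at their own pace and stop on an object; the grip force is fixed at half the most. Time passes only in rows, so rows that repeat a pose let the fingers close. It gives the time, the measured TCP pose, the force and the opening at its end, in the units of the state.
- get_state(): the state, without advancing time (a new reading comes with each control period).
- grab_frame(name): name is "side" or "top" or "wrist"; returns the picture (420x560x3 uint8, red, green, blue); there is no depth.
- camera_params(name): a dict with "fx", "fy", "cx", "cy" (pixels), "R" (3x3) and "t" (3): a world point X has camera coordinates R X + t; the wrist camera has in their place "T_tool_cam" (4x4, takes a point from camera to tool coordinates, whose origin is the TCP and whose axes are the flange's). Camera axes: x right, y down, z forward; pixel columns grow to the right and rows downward; lengths in m; the calibration is good to about 2 mm. A picture is of the moment at which its call begins: read the wrist's pose just before it. camera_params takes no time and is no camera call.
- hand_in(): hands the job in, once; it reports no verdict.
The state is a dict: "time_s": time; "joint_positions": joint angles; "dq": joint speeds; "joint_efforts": joint torques, N m; "position": TCP position; "orientation": TCP orientation; "wrist_force": force on the tool from outside, world axes, zero at the start; "ft_torque": the same for the moment, N m; "finger_gap": opening from 0.0 (shut) to 1.0 (fully open).
Only numpy, scipy, OpenCV 4.12 (cv2) and the standard library are available. Lean on these libraries where they do the work, as an engineer would, in place of code of your own. Each camera call takes 0.05 s, during which the arm holds its last target. There are 200 camera calls.

TASK

Take the battery pack out of the open yellow case and stand it on the rubber mat, let go, and take it again by its two narrow ends so that it fits the empty tester: lower it gently, not dropping it, into the empty bay until it stands fully home. Then press the button of that same tester fully down, hold it for about a second and release it. Leave the other tester, its pack and button, the prism in the case and the mug alone.

Things in the scene. Friction and masses are not known exactly. Their poses are not given: they have to be found in the camera images.
- pack_center (a point): centre (40 mm above the underside) of the loose grey battery pack to be tested: an upright brick 64 mm long (x axis) x 40 thick (y) x 80 tall (z), 0.2-0.5 kg. It starts in a foam pocket of the case, top flush with the foam: foam lies close against its narrow ends (+-x), but finger slots 48 mm wide and as deep as the pack run 44 mm out from its broad faces (+-y).
- case: open yellow carrying case, 300 (x) x 220 (y) x 105 mm, fixed, filled with black foam to 100 mm; origin at the centre of its underside. Its lid leans back beyond the +y rim, up to 270 mm high. The pack's pocket is at x = -58 mm, y = 0, floor 20 mm up, pack's x along the case's x. A white dome rises 35 mm above the foam at x = 75, y = 50 mm.
- mat_center (a point): top centre of a square black rubber mat, 130 x 130 x 3 mm, fixed flat on the desk between the case and the testers: where the pack is put down and regripped. Axes along its sides.
- bay_a (a point): centre of the floor of the empty tester's bay. x points along the tester, away from its button. The pack stands in it with x along the bay's x, either way round. Cheeks at +-y, 80 mm tall (as the pack), 56 long, leave a slot 47 wide; sills 8 mm high at +-x leave 71 mm. Above the sills the ends are open for fingers. Tester: fixed grey box 220 (x) x 100 x 30 mm, centre 50 mm towards -x.
- button_a_top (a point): top centre of the white round push button of tester a (radius 16 mm), on the tester's low end, 118 mm towards -x from the bay centre; pressed straight down, moves with the button.
- button_a (a joint): travel of tester a's button: 0 released, 0.008 m fully down; a spring needs about 5 N for fully down and returns it.
- button_b (a joint): travel of the other tester's button, same make; not to be pressed.
- pack_b_center (a point): centre (40 mm up) of an identical pack that already stands in the bay of the other, identical tester b; leave alone. Tester b's button is 118 mm towards the robot from it.
- prism_center (a point): centre of a dark round reflector prism, 66 mm diameter x 32 mm high, lying in another pocket of the case; leave alone.
- mug_center (a point): centre of a white mug, 80 mm diameter x 95 mm, standing beyond the mat; leave alone.
Mind the look-alikes: they are no part of the job. Leave any orange look-alike of the part that bears pack_center alone.

How it is judged:
On the way, in this order (a step that is already met when the one before it is completed fails the run):
1. the pack stands upright on the mat, let go (horizontal distance between pack_center and mat_center below 0.065 m and z of pack_center in the frame of mat_center below 0.044 m and angle between pack_center's own z axis and vertical below 0.1 rad and contact force between the fingers and pack below 0.1 N), for 0.1 s.
2. the pack stands fully home in the empty bay of tester a, let go (horizontal distance between pack_center and bay_a below 0.009 m and z of pack_center in the frame of bay_a between 0.034 and 0.044 m and angle between pack_center's own z axis and vertical below 0.1 rad and angle between the x axis of pack_center and the x axis of bay_a, either way round below 0.17 rad and contact force between the fingers and pack below 0.1 N), for 0.2 s.
3. with the pack in the bay, button a is held fully down (horizontal distance between pack_center and bay_a below 0.009 m and z of pack_center in the frame of bay_a between 0.034 and 0.044 m and angle between pack_center's own z axis and vertical below 0.1 rad and angle between the x axis of pack_center and the x axis of bay_a, either way round below 0.17 rad and value of joint button_a above 0.0068 m), for 0.5 s.
At the end, for the whole second after the job is handed in: The pack stands released, at rest and upright in tester a's bay (within 9 mm of its centre, within 4 mm of its floor, tilt under 0.1 rad, lined up within 0.17 rad); both buttons are up (1 mm); the other pack is within 10 mm, prism and mug within 20 mm of their starts (all of step 2 and value of joint each of button_a, button_b below 0.001 m and linear speed of pack below 0.02 m/s and distance of pack_b_center from where it was at the start of the episode below 0.01 m and distance of each of prism_center, mug_center from where it was at the start of the episode below 0.02 m); the robot touches nothing.
It fails at once if the other tester's button is pressed (value of joint button_b above 0.004 m).
It fails at once if the pack is dropped into the bay (faster than 0.4 m/s there) (horizontal distance between pack_center and bay_a below 0.02 m and z of pack_center in the frame of bay_a below 0.11 m and linear speed of pack above 0.4 m/s).
It fails at once if the other pack, the prism or the mug is disturbed (distance of pack_b_center from where it was at the start of the episode above 0.02 m or distance of any of prism_center, mug_center from where it was at the start of the episode above 0.03 m).
It also fails if it takes over 72 s, if anything falls off the work surface, if the arm or the gripper's body presses on something with over 40 N, if the wrist force passes 120 N, or if a joint passes its speed limit or range.

## Working session

There is one attempt and no reset: what is moved stays moved. The work goes in short steps, Python scripts to look and compute and a tool call to move; the robot and the scene stay as the last step left them, time stands still between calls to the robot, and variables do not carry over. Pictures are saved under pics/ and viewed, about 8 in all and at most 12, crops included, and the job is handed in when it is done.

Besides the shell and the picture viewer there is one more tool, called after "Call:" by a JSON object that holds its "method" and its "body". carry_out: Moves the arm, as the interface text tells. Its arguments: {"type":"object","properties":{"steps":{"type":"array"}},"required":["steps"]}

```bash
mkdir -p pics; ls; python3 - <<'E'
from plant import *
import cv2,numpy as np
s=get_state();print({k:np.round(v,3) for k,v in s.items()})
for n in("side","top","wrist"):
    p=camera_params(n);print(n,{k:np.round(v,4).tolist() for k,v in p.items()})
    f=grab_frame(n);cv2.imwrite(f"pics/{n}0.png",f[:,:,::-1])
E
```

```text
pics
{'time_s': np.float64(0.0), 'joint_positions': array([ 1.15 ,  0.261, -0.139,  1.173, -0.   ,  1.571]), 'dq': array([-0.001, -0.   , -0.   ,  0.001,  0.   ,  0.003]), 'joint_efforts': array([-1.0000e-03, -4.0568e+01,  2.5392e+01,  1.9000e-02, -0.0000e+00,
        0.0000e+00]), 'position': array([0.214, 0.479, 0.23 ]), 'orientation': array([-3.14 ,  0.   ,  2.721]), 'wrist_force': array([-1.355, -0.786,  0.802]), 'ft_torque': array([-0.017,  0.024, -0.023]), 'finger_gap': np.float64(1.003)}
side {'fx': 442.4814, 'fy': 442.4814, 'cx': 278.6594, 'cy': 211.3576, 'R': [[0.9711, -0.2385, -0.0115], [-0.1537, -0.5876, -0.7944], [0.1828, 0.7732, -0.6073]], 't': [-0.4795, 0.2078, 1.3078]}
top {'fx': 483.5825, 'fy': 483.5825, 'cx': 280.5718, 'cy': 215.6972, 'R': [[-0.0072, -0.9999, 0.0109], [-0.9878, 0.0054, -0.1558], [0.1558, -0.0119, -0.9877]], 't': [0.0901, 0.5288, 1.2779]}
wrist {'fx': 309.3966, 'fy': 309.3966, 'cx': 283.0216, 'cy': 210.1051, 'T_tool_cam': [[-0.0001, -0.95, -0.3123, 0.0794], [1.0, -0.0004, 0.0007, -0.0013], [-0.0008, -0.3123, 0.95, -0.1425], [0.0, 0.0, 0.0, 1.0]]}
```

View pics/top0.png

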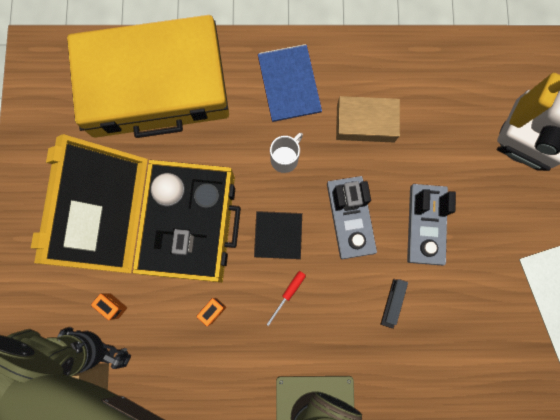

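View pics/side0.png

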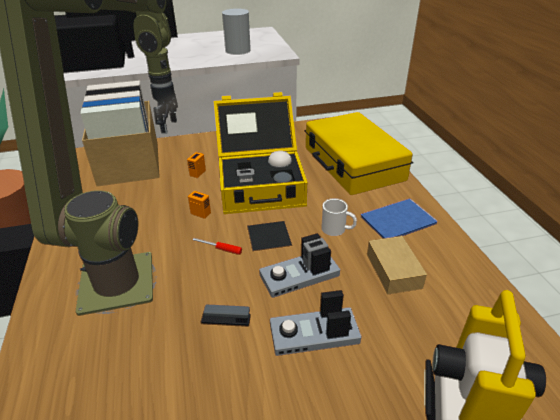

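The top view shows the open case with the grey pack in its pocket at (181,242), and the mat at (278,235). Tester b with its pack is at (350,194)/button (358,240). Empty tester a is at (436,203)/button (430,247).
Look-alikes of the pack:
- two orange boxes, at (107,306) and (210,312)
- pack b, at (350,194)
- a black box, at (394,303)

I choose the grey pack in the open case.

```bash
cat > h.py <<'E'
from plant import *
import cv2,numpy as np
from scipy.spatial.transform import Rotation as Ro
def ray(n,u,v,st=None):
    p=camera_params(n);d=np.array([(u-p['cx'])/p['fx'],(v-p['cy'])/p['fy'],1.])
    if n=='wrist':
        T=p['T_tool_cam'];R=Ro.from_euler('xyz',st['orientation']).as_matrix()
        return np.array(st['position'])+R@T[:3,3],R@T[:3,:3]@d
    R=np.array(p['R']);return -R.T@np.array(p['t']),R.T@d
def onz(n,u,v,z,st=None):
    o,d=ray(n,u,v,st);return o+d*(z-o[2])/d[2]
def proj(n,X,st=None):
    p=camera_params(n)
    if n=='wrist':
        T=np.array(p['T_tool_cam']);R=Ro.from_euler('xyz',st['orientation']).as_matrix()
        c=T[:3,:3].T@(R.T@(np.array(X)-st['position'])-T[:3,3])
    else: c=np.array(p['R'])@X+p['t']
    return np.array([p['cx']+p['fx']*c[0]/c[2],p['cy']+p['fy']*c[1]/c[2]])
def move(to,yaw,st):
    "shift in tool axes /0.15 and turn (rotvec/90deg) to a tool-down pose"
    R=Ro.from_euler('xyz',st['orientation']);G=Ro.from_euler('xyz',[np.pi,0,yaw])
    return np.round(R.inv().apply(np.array(to)-st['position'])/.15,3),np.round((R.inv()*G).as_rotvec()/(np.pi/2),3)
E
python3 - <<'E'
from h import *
t=cv2.imread('pics/top0.png')
a=cv2.resize(t[150:290,130:240],None,fx=4,fy=4,interpolation=cv2.INTER_CUBIC)
b=cv2.resize(t[170:275,400:465],None,fx=5.333,fy=5.333,interpolation=cv2.INTER_CUBIC)[:560]
cv2.imwrite('pics/crop1.png',np.hstack([a,b]));print(a.shape,b.shape)
hsv=cv2.cvtColor(t,cv2.COLOR_BGR2HSV)
# mat
m=(t.max(2)<45).astype(np.uint8);m[:,:245]=0;m[:,310:]=0;m[:200]=0;m[270:]=0
c=max(cv2.findContours(m,0,1)[0],key=cv2.contourArea);r=cv2.minAreaRect(c)
P=np.array([onz('top',u,v,.003) for u,v in cv2.boxPoints(r)])
print('mat',P.mean(0),np.linalg.norm(P-np.roll(P,1,0),axis=1),P)
# case rim
y=cv2.inRange(hsv,(18,120,60),(35,255,255));y[:,:128]=0;y[:150]=0;y[290:]=0;y[:,245:]=0
ys,xs=np.nonzero(y);r=cv2.minAreaRect(np.c_[xs,ys].astype(np.float32))
P=np.array([onz('top',u,v,.105) for u,v in cv2.boxPoints(r)]);print('case',P.mean(0),P)
for u0,v0 in((430,247),):
    g=t[v0-12:v0+14,u0-13:u0+13].min(2);mm=(g>170).astype(np.uint8)
    for c in cv2.findContours(mm,0,1)[0]:
        if cv2.contourArea(c)>30:
            (x,yy),rr=cv2.minEnclosingCircle(c);print('btn',x+u0-13,yy+v0-12,rr,onz('top',x+u0-13,yy+v0-12,.045))
E
```

```text
(560, 440, 3) (560, 347, 3)
mat [0.48138681 0.09409094 0.003     ] [0.12341823 0.12320913 0.12519173 0.12325608] [[0.42291874 0.15877225 0.003     ]
 [0.54601764 0.15356175 0.003     ]
 [0.53983445 0.0285228  0.003     ]
 [0.41677641 0.03550696 0.003     ]]
case [0.5172093  0.36011472 0.105     ] [[0.37896288 0.51004622 0.105     ]
 [0.68918837 0.48883356 0.105     ]
 [0.65456151 0.2048002  0.105     ]
 [0.34612444 0.23677889 0.105     ]]
btn 430.6428575515747 247.0 5.527859210968018 [ 0.44093016 -0.31784872  0.045     ]
```

View pics/crop1.png

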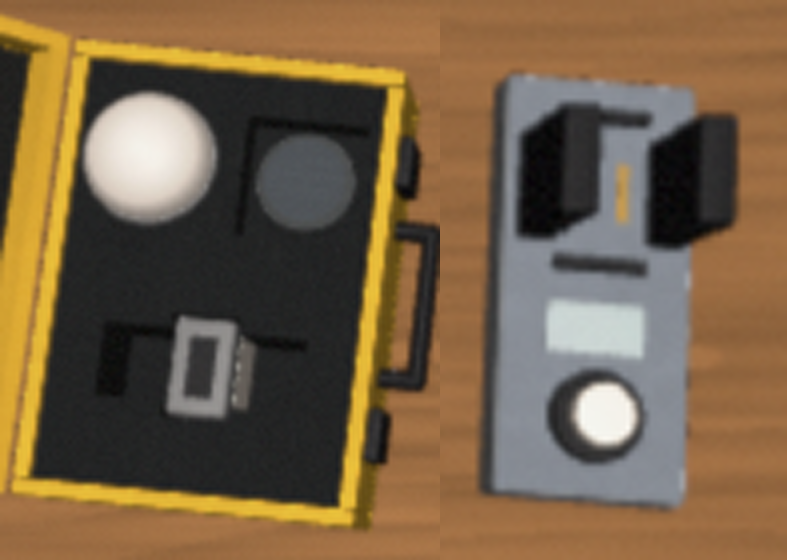

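The crop confirms the grey pack in the pocket, with its top at top-image pixel (181,241.5) and finger slots left and right. Tester a's bay is empty, with its contact strip at about (434,206) and its button at (431,247).

```bash
python3 - <<'E'
from h import *
c=np.array([(177,316),(239,321),(228,416),(167,413)])/4.+[130,150]
P=np.array([onz('top',u,v,.1) for u,v in c]);print('pack',P.mean(0),np.linalg.norm(P-np.roll(P,1,0),axis=1))
d=P[0]+P[1]-P[2]-P[3];yw=np.arctan2(d[1],d[0]);print('yaw',yw)
k=np.array([(77,41),(404,73),(370,523),(13,490)])/4.+[130,150]
K=np.array([onz('top',u,v,.105) for u,v in k]);e=K[0]+K[1]-K[2]-K[3];print('case',K.mean(0),np.arctan2(e[1],e[0]),np.linalg.norm(K-np.roll(K,1,0),axis=1))
q=np.array([(514,75),(694,88),(684,504),(494,490)]);q=(q-[440,0])/5.333+[400,170]
Q=np.array([onz('top',u,v,.03) for u,v in q]);e=Q[0]+Q[1]-Q[2]-Q[3];w=np.arctan2(e[1],e[0]);print('tester',Q.mean(0),w,np.linalg.norm(Q-np.roll(Q,1,0),axis=1))
x=np.array([np.cos(w),np.sin(w),0]);print('bay',Q.mean(0)+.05*x,'btn',Q.mean(0)-.068*x)
for z in(.03,.04,.05): print(z,onz('top',430.9,247.2,z))
g=np.array([622-440,193])/5.333+[400,170];print('strip',onz('top',*g,.03))
# side view of button and pack
s=cv2.imread('pics/side0.png');mm=(s[310:345,270:310].min(2)>150).astype(np.uint8)
for c in cv2.findContours(mm,0,1)[0]:
    if cv2.contourArea(c)>20: print('side btn',cv2.minEnclosingCircle(c),[270,310])
for z in(.03,.04,.05): print(proj('side',onz('top',430.9,247.2,z)))
for n in (yw,yw+np.pi): print(n,move([P[:,0].mean(),P[:,1].mean(),.23],n,get_state()))
E
```

```text
pack [0.45394683 0.345281   0.1       ] [0.06287061 0.04022875 0.06163969 0.03915343]
yaw -0.08357723472513581
case [0.51091619 0.33695961 0.105     ] -0.08354854961692024 [0.29511523 0.21638336 0.29390755 0.22753845]
tester [ 0.50643684 -0.32274233  0.03      ] -0.09095426880810105 [0.21723413 0.09431781 0.21733553 0.0970545 ]
bay [ 0.55623017 -0.32728378  0.03      ] btn [ 0.43871792 -0.31656597  0.03      ]
0.03 [ 0.44173011 -0.32337775  0.03      ]
0.04 [ 0.44083325 -0.32013615  0.04      ]
0.05 [ 0.43993638 -0.31689454  0.05      ]
strip [ 0.55541177 -0.33868922  0.03      ]
side btn ((34.98147964477539, 17.351852416992188), 8.880691528320312) [270, 310]
side btn ((18.289474487304688, 14.184210777282715), 5.992361068725586) [270, 310]
[289.04212771 332.26050385]
[288.37971806 328.81601281]
[287.71286785 325.34843112]
-0.08357723472513581 (array([-1.822, -0.159,  0.005]), array([-0.000e+00,  1.000e-03,  1.785e+00]))
3.0580154188646573 (array([-1.822, -0.159,  0.005]), array([-0.001, -0.   , -0.215]))
```

Call:
{"method": "carry_out", "body": {"steps": [[0,0,-0.6,0,0,0,0.2],[0,0,-0.6,0,0,0,0.2],[-0.95,-0.08,-0.6,0,0,-0.215,0.2],[-0.95,-0.08,-0.6,0,0,-0.215,0.2],[-0.95,-0.08,-0.6,0,0,-0.215,0.2],[-0.95,-0.08,-0.6,0,0,-0.215,0.2],[-0.95,-0.08,-0.6,0,0,-0.215,0.2]]}}

```text
time_s: 0.85
position: [0.3403, 0.4089, 0.3202]
orientation: [-3.14, -0.001, 3.055]
wrist_force: [-0.5, 0.3, 0.8]
finger_gap: 0.801
```

```bash
python3 - <<'E'
from h import *
s=get_state();print(s['time_s'],s['position'],s['orientation'],s['finger_gap'],move([.4537,.3445,.25],3.058,s))
E
```

```text
0.85 [0.34028709 0.40885698 0.32022604] [-3.13961692e+00 -1.44582087e-03  3.05500228e+00] 0.8006495695004459 (array([-0.791, -0.361,  0.468]), array([-0.001, -0.001, -0.002]))
```

Call:
{"method": "carry_out", "body": {"steps": [[-0.79,-0.36,0.1,0,0,0,0.2],[-0.79,-0.36,0.1,0,0,0,0.2],[-0.79,-0.36,0.3,0,0,0,0.2],[-0.79,-0.36,0.45,0,0,0,0.2],[-0.79,-0.36,0.45,0,0,0,0.2],[-0.79,-0.36,0.45,0,0,0,0.2]]}}

```text
time_s: 1.45
position: [0.4522, 0.3455, 0.2528]
orientation: [-3.139, -0.003, 3.057]
wrist_force: [-0.0, -0.1, 1.0]
finger_gap: 0.8
```

```bash
python3 - <<'E'
from h import *
s=get_state();print(s['time_s'],s['position'],s['orientation'],s['finger_gap'])
f=grab_frame('wrist')[:,:,::-1].copy();cv2.imwrite('pics/w1raw.png',f)
c,n=np.cos(-.0836),np.sin(-.0836)
for a,b in((.032,.02),(.032,-.02),(-.032,.02),(-.032,-.02)):
    u=proj('wrist',[.4537+a*c-b*n,.3445+a*n+b*c,.1],s);print(u)
    cv2.circle(f,tuple(int(i) for i in u),2,(0,0,255),-1)
cv2.imwrite('pics/w1.png',f)
E
```

```text
1.45 [0.45220574 0.34547542 0.25275758] [-3.13908548e+00 -2.77510660e-03  3.05658322e+00] 0.8000960096167905
[303.41265253 225.70729297]
[264.24182586 225.74037715]
[304.67662774 163.16558351]
[262.8816891  163.21800985]
```

View pics/w1.png

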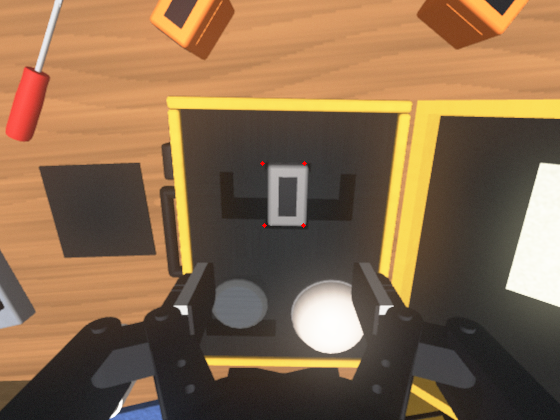

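Pack corners in the wrist view are at (269,164)–(307,226), so it sits in its pocket with finger slots left and right. That is about 3 mm further towards +y than the top view gave, so I use y = 0.347.

Call:
{"method": "carry_out", "body": {"steps": [[-0.01,0.01,0.3,0,0,0,0.2],[-0.01,0.01,0.55,0,0,0,0.2],[-0.01,0.01,0.75,0,0,0,0.2],[-0.01,0.01,0.9,0,0,0,0.2],[-0.01,0.01,0.95,0,0,0,0.2],[-0.01,0.01,0.95,0,0,0,0.2]]}}

```text
time_s: 2.1
position: [0.4538, 0.3481, 0.1118]
orientation: [-3.141, -0.001, 3.058]
wrist_force: [-0.5, -0.6, 0.3]
finger_gap: 0.804
```

```bash
python3 - <<'E'
from h import *
s=get_state();print(s['time_s'],s['position'],s['orientation'],s['wrist_force'],move([.4537,.347,.045],3.058,s))
E
```

```text
2.1 [0.45379918 0.34805872 0.11179452] [-3.14077487e+00 -8.71234575e-04  3.05834471e+00] [-0.46372488 -0.56791606  0.28055469] (array([-0.   , -0.007,  0.445]), array([-0.001, -0.001,  0.   ]))
```

Call:
{"method": "carry_out", "body": {"steps": [[0,-0.005,0.15,0,0,0,0.2],[0,-0.005,0.3,0,0,0,0.2],[0,-0.005,0.4,0,0,0,0.2],[0,-0.005,0.44,0,0,0,0.2],[0,-0.005,0.44,0,0,0,0.2],[0,-0.005,0.44,0,0,0,0.2]]}}

```text
time_s: 2.7
position: [0.4547, 0.3482, 0.0474]
orientation: [3.141, 0.001, 3.058]
wrist_force: [-0.2, -0.9, 0.6]
finger_gap: 0.796
```

Call:
{"method": "carry_out", "body": {"steps": [[0,0,0,0,0,0,0.4],[0,0,0,0,0,0,0.5],[0,0,0,0,0,0,0.6],[0,0,0,0,0,0,0.8],[0,0,0,0,0,0,0.8],[0,0,0,0,0,0,0.8],[0,0,0,0,0,0,0.8]]}}

```text
time_s: 3.4
position: [0.4557, 0.3491, 0.0488]
orientation: [3.139, 0.003, 3.058]
wrist_force: [0.5, 0.3, 6.0]
finger_gap: 0.461
```

Call:
{"method": "carry_out", "body": {"steps": [[0,0,-0.1,0,0,0,0.8],[0,0,-0.3,0,0,0,0.8],[0,0,-0.6,0,0,0,0.8],[0,0,-0.9,0,0,0,0.8],[0,0,-0.95,0,0,0,0.8],[0,0,-0.95,0,0,0,0.8]]}}

```text
time_s: 4.0
position: [0.4559, 0.3491, 0.1924]
orientation: [3.137, 0.005, 3.058]
wrist_force: [-0.0, 0.3, -4.2]
finger_gap: 0.458
```

```bash
python3 - <<'E'
from h import *
s=get_state();print(s['time_s'],s['position'],s['wrist_force'],s['finger_gap'],move([.481,.094,.19],3.058,s))
cv2.imwrite('pics/side1.png',grab_frame('side')[:,:,::-1])
E
```

```text
4.0 [0.45592303 0.34913994 0.19241808] [-0.04794761  0.28780256 -4.22068777] 0.4578545480675477 (array([-0.308, -1.681,  0.01 ]), array([0.003, 0.003, 0.   ]))
```

Call:
{"method": "carry_out", "body": {"steps": [[-0.05,-0.2,0,0,0,0,0.8],[-0.1,-0.5,0,0,0,0,0.8],[-0.2,-0.83,0,0,0,0,0.8],[-0.2,-0.95,0,0,0,0,0.8],[-0.2,-0.95,0,0,0,0,0.8]]}}

```text
time_s: 4.55
position: [0.4701, 0.1999, 0.1869]
orientation: [-3.139, -0.004, 3.054]
wrist_force: [-0.4, 0.4, -4.9]
finger_gap: 0.458
```

```bash
python3 - <<'E'
from h import *
s=get_state();print(s['time_s'],s['position'],s['wrist_force'],s['finger_gap'],move([.481,.094,.05],3.058,s))
E
```

```text
4.55 [0.47013219 0.19986285 0.18693649] [-0.41347535  0.43091201 -4.92978955] 0.45803967454245437 (array([-0.138, -0.695,  0.914]), array([-0.001, -0.003, -0.002]))
```

Call:
{"method": "carry_out", "body": {"steps": [[-0.05,-0.25,0,0,0,0,0.8],[-0.1,-0.5,0.1,0,0,0,0.8],[-0.138,-0.69,0.3,0,0,0,0.8],[-0.138,-0.69,0.55,0,0,0,0.8],[-0.138,-0.69,0.75,0,0,0,0.8],[-0.138,-0.69,0.87,0,-0.003,0,0.8],[-0.138,-0.69,0.91,0,-0.003,0,0.8],[-0.138,-0.69,0.91,0,-0.003,0,0.8]]}}

```text
time_s: 5.35
position: [0.4792, 0.0949, 0.0487]
orientation: [-3.138, -0.004, 3.055]
wrist_force: [-0.1, 0.1, -4.1]
finger_gap: 0.459
```

```bash
python3 - <<'E'
from h import *
s=get_state();print(s['time_s'],s['position'],s['orientation'],s['wrist_force'],s['finger_gap'],move([.481,.094,.031],3.058,s))
cv2.imwrite('pics/side2.png',grab_frame('side')[200:290,200:330,::-1].repeat(5,0).repeat(5,1))
E
```

```text
5.35 [0.47922918 0.09494598 0.04870262] [-3.13833089 -0.00395869  3.05515102] [-0.14940632  0.0997061  -4.11192901] 0.4589448463848948 (array([-0.013, -0.005,  0.118]), array([-0.002, -0.003, -0.002]))
```

View pics/side2.png

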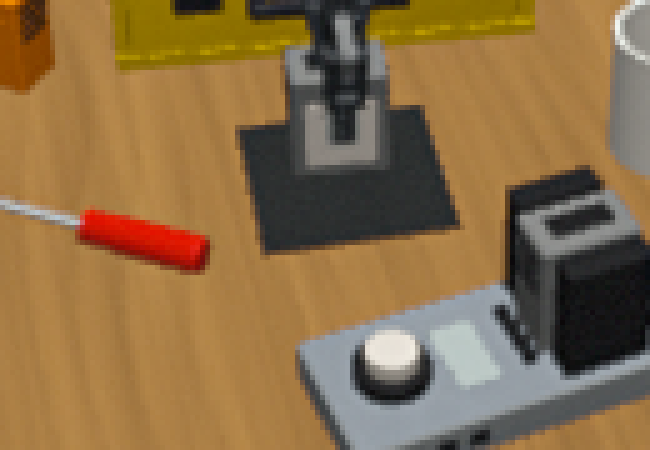

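The pack hangs upright over the mat, with its lower edge at side-view pixel (268,234), about 17 mm above it. Next I lower it in small steps until it touches.

Call:
{"method": "carry_out", "body": {"steps": [[-0.01,-0.005,0.04,0,-0.003,0,0.8],[-0.01,-0.005,0.07,0,-0.003,0,0.8],[-0.01,-0.005,0.09,0,-0.003,0,0.8],[-0.01,-0.005,0.1,0,-0.003,0,0.8],[-0.01,-0.005,0.1,0,-0.003,0,0.8]]}}

```text
time_s: 5.9
position: [0.4819, 0.0942, 0.0349]
orientation: [-3.139, 0.003, 3.055]
wrist_force: [0.0, -0.1, -3.9]
finger_gap: 0.463
```

Call:
{"method": "carry_out", "body": {"steps": [[0,0,0.01,0,0,0,0.8],[0,0,0.02,0,0,0,0.8],[0,0,0.03,0,0,0,0.8],[0,0,0.03,0,0,0,0.8]]}}

```text
time_s: 6.3
position: [0.4821, 0.0942, 0.0318]
orientation: [-3.139, 0.004, 3.055]
wrist_force: [-3.2, -0.1, 8.1]
finger_gap: 0.46
```

Call:
{"method": "carry_out", "body": {"steps": [[0,0,0,0,0,0,0.4],[0,0,0,0,0,0,0.2],[0,0,0,0,0,0,0],[0,0,0,0,0,0,0],[0,0,-0.2,0,0,0,0],[0,0,-0.5,0,0,0,0],[0,0,-0.8,0,0,0,0],[0,0,-0.8,0,0,0,0]]}}

```text
time_s: 7.1
position: [0.4862, 0.0954, 0.1577]
orientation: [3.141, 0.015, 3.055]
wrist_force: [0.8, 0.2, -0.1]
finger_gap: 1.001
```

```bash
python3 - <<'E'
from h import *
s=get_state();print(s['time_s'],s['position'],s['orientation'],s['wrist_force'],s['finger_gap'])
f=grab_frame('wrist')[:,:,::-1].copy();cv2.imwrite('pics/w2raw.png',f)
c,n=np.cos(-.0836),np.sin(-.0836)
for a,b in((.032,.02),(.032,-.02),(-.032,.02),(-.032,-.02)):
    u=proj('wrist',[.482+a*c-b*n,.0942+a*n+b*c,.083],s);print(u)
    cv2.circle(f,tuple(int(i) for i in u),2,(0,0,255),-1)
cv2.imwrite('pics/w2.png',f)
E
```

```text
7.1 [0.48617689 0.09541072 0.15767281] [3.14062965 0.01532025 3.05499993] [ 0.800106    0.15941654 -0.08212691] 1.0009800349601212
[308.49452608 253.01785392]
[256.92975144 253.20502958]
[310.6485107  171.70866835]
[254.15600239 171.90301663]
```

View pics/w2.png

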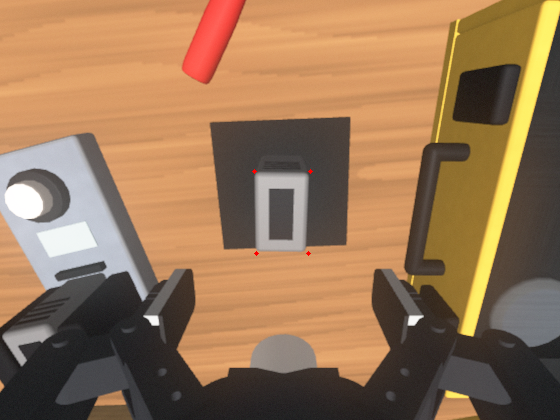

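The pack stands upright and released on the mat, with its top at (255,170)–(309,250), within about 2 mm of expected. Before regripping I look at the empty bay from close above.

Call:
{"method": "carry_out", "body": {"steps": [[0,0,-0.33,0,0,0.05,0],[0,-0.1,-0.6,0,0,0.15,0],[-0.05,-0.4,-0.8,0,0,0.24,0],[-0.1,-0.7,-0.8,0,0,0.33,0],[-0.15,-1,-0.8,0,0,0.42,0],[-0.15,-1,-0.8,0,0,0.51,0],[-0.15,-1,-0.8,0,0,0.6,0],[-0.15,-1,-0.8,0,0,0.6,0]]}}

```text
time_s: 7.95
position: [0.4919, -0.0567, 0.2737]
orientation: [3.135, 0.005, 2.111]
wrist_force: [-0.2, 0.4, -0.3]
finger_gap: 0.994
```

```bash
python3 - <<'E'
from h import *
s=get_state();print(s['time_s'],s['position'],s['orientation'],s['joint_positions'],move([.53,-.33,.26],1.48,s))
E
```

```text
7.95 [ 0.49185419 -0.05669017  0.27371301] [3.13471623 0.00505126 2.11147766] [-1.14873235e-01  1.87025713e-01 -1.24285564e-01  1.25095482e+00
  1.87759137e-04  9.15225189e-01] (array([-1.693, -0.72 ,  0.095]), array([0.005, 0.002, 0.402]))
```

Call:
{"method": "carry_out", "body": {"steps": [[-0.3,-0.12,0.05,0,0,0.09,0],[-0.6,-0.25,0.05,0,0,0.18,0],[-0.85,-0.4,0.05,0,0,0.27,0],[-0.98,-0.42,0.05,0,0,0.36,0],[-0.98,-0.42,0.05,0,0,0.4,0],[-0.98,-0.42,0.05,0,0,0.4,0]]}}

```text
time_s: 8.55
position: [0.5132, -0.2154, 0.2651]
orientation: [3.135, -0.001, 1.486]
wrist_force: [0.2, 0.7, -0.3]
finger_gap: 0.997
```

Call:
{"method": "carry_out", "body": {"steps": [[-0.3,-0.1,0.03,0,0,0,0],[-0.6,-0.12,0.03,0,0,0,0],[-0.72,-0.12,0.03,0,0,0,0],[-0.72,-0.12,0.03,0,0,0,0],[-0.72,-0.12,0.03,0,0,0,0],[-0.72,-0.12,0.03,0,0,0,0]]}}

```text
time_s: 9.15
position: [0.4864, -0.3199, 0.2604]
orientation: [3.136, -0.002, 1.488]
wrist_force: [-0.5, -0.3, 0.5]
finger_gap: 1.006
```

```bash
python3 - <<'E'
from h import *
s=get_state();f=grab_frame('wrist')[:,:,::-1].copy();print(s['time_s'],repr(s['position']),s['orientation'])
cv2.imwrite('pics/w3.png',f)
E
```

```text
9.15 array([ 0.48638478, -0.31988862,  0.26037975]) [ 3.13571593e+00 -1.55025114e-03  1.48814821e+00]
```

View pics/w3.png

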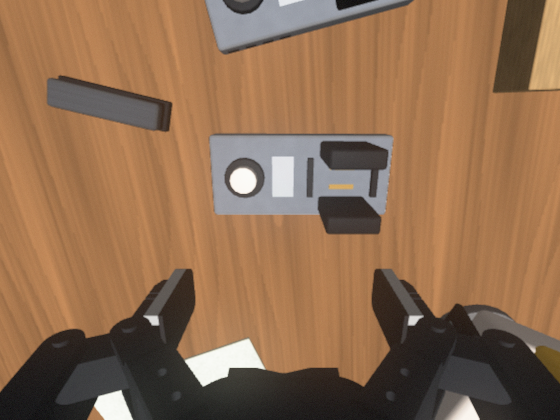

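The wrist view shows tester a with its button at (242,180) and sills at (310,177) and (374,177). The contact strip is at (341,187) and the cheeks at (352,155) and (349,215); the bay is empty.

```bash
python3 - <<'E'
from h import *
f=cv2.imread('pics/w3.png');st=dict(position=np.array([0.48638478,-0.31988862,0.26037975]),orientation=[3.13571593,-1.55025114e-03,1.48814821])
hs=cv2.cvtColor(f,cv2.COLOR_BGR2HSV).astype(int)
g=((hs[...,0]>95)&(hs[...,0]<135)&(hs[...,2]>60)).astype(np.uint8);m=np.zeros_like(g);m[125:235,195:405]=g[125:235,195:405]
m=cv2.morphologyEx(m,cv2.MORPH_OPEN,np.ones((3,3)))
pts=cv2.findNonZero(m);h=cv2.approxPolyDP(cv2.convexHull(pts),5,True)[:,0];print(h.tolist())
W=lambda u,v,z:onz('wrist',u,v,z,st)
def blob(mask,lo,hi):
    for c in cv2.findContours(mask.astype(np.uint8),0,1)[0]:
        if cv2.contourArea(c)>lo: r=cv2.minAreaRect(c);print('   ',np.round(r[0],1),np.round(r[1],1),r[2])
k=np.zeros_like(g);k[150:204,300:382]=(f.max(2)<45)[150:204,300:382];print('dark');blob(k,30,0)
k=np.zeros_like(g);k[175:200,320:365]=((hs[...,0]<25)&(hs[...,1]>120))[175:200,320:365];print('strip');blob(k,10,0)
k=np.zeros_like(g);k[160:200,220:265]=(f.min(2)>150)[160:200,220:265];print('btn');blob(k,30,0)
for q in h: print('corner',q,W(*q,.03))
print('sills',W(310,177,.036),W(374,177,.036),'strip',W(341,187,.03),'btn',W(242.5,180.5,.052))
E
```

```text
[[391, 138], [382, 213], [216, 212], [211, 138]]
dark
strip
    [341. 186.] [ 2. 22.] 90.0
btn
    [243.  180.5] [25. 26.] 90.0
    [260.  165.5] [11.  8.] 90.0
    [242.  179.5] [39. 44.] 90.0
corner [391 138] [ 0.61893703 -0.284595    0.03      ]
corner [382 213] [ 0.60986263 -0.37760407  0.03      ]
corner [216 212] [ 0.3995341  -0.35839331  0.03      ]
corner [211 138] [ 0.40741055 -0.26693575  0.03      ]
sills [ 0.52051347 -0.3220019   0.036     ] [ 0.59757326 -0.3284917   0.036     ] strip [ 0.55857457 -0.33912549  0.03      ] btn [ 0.44124551 -0.31604906  0.052     ]
```

Call:
{"method": "carry_out", "body": {"steps": [[0.3,-0.02,0,0,0,0,0],[0.6,-0.05,0,0,0,0,0],[0.95,-0.08,0,0,0,0,0],[1,-0.08,0,0,0,0,0],[1,-0.08,0,0,0,0,0]]}}

```text
time_s: 9.7
position: [0.4869, -0.167, 0.2611]
orientation: [3.135, -0.001, 1.493]
wrist_force: [-0.0, 0.0, -0.2]
finger_gap: 0.995
```

Call:
{"method": "carry_out", "body": {"steps": [[0.3,-0.02,0,0,0,0,0],[0.6,-0.05,0,0,0,0,0],[0.95,-0.08,0,0,0,0,0],[1,-0.08,0,0,0,0,0],[1,-0.08,0,0,0,0,0]]}}

```text
time_s: 10.2
position: [0.4872, -0.0161, 0.2613]
orientation: [3.134, -0.0, 1.496]
wrist_force: [0.3, -0.6, -0.0]
finger_gap: 1.001
```

```bash
python3 - <<'E'
from h import *
s=get_state();print(s['time_s'],s['position'],s['orientation'],move([.481,.094,.15],1.484,s))
E
```

```text
10.2 [ 0.48717141 -0.01610004  0.2613117 ] [ 3.13427682e+00 -2.77651973e-04  1.49588608e+00] (array([ 0.729, -0.101,  0.742]), array([ 0.005, -0.   ,  0.008]))
```

Call:
{"method": "carry_out", "body": {"steps": [[0.3,-0.05,0.1,0.005,0,0.008,0],[0.6,-0.1,0.2,0.005,0,0.008,0],[0.73,-0.1,0.4,0.005,0,0.008,0],[0.73,-0.1,0.6,0.005,0,0.008,0],[0.73,-0.1,0.7,0.005,0,0.008,0],[0.73,-0.1,0.74,0.005,0,0.008,0],[0.73,-0.1,0.74,0.005,0,0.008,0]]}}

```text
time_s: 10.9
position: [0.4814, 0.0926, 0.1496]
orientation: [-3.14, 0.001, 1.481]
wrist_force: [0.9, 0.7, 0.2]
finger_gap: 0.998
```

```bash
python3 - <<'E'
from h import *
s=get_state();f=grab_frame('wrist')[:,:,::-1].copy();print(s['time_s'],s['position'],s['orientation'],move([.481,.094,.03],1.484,s))
hs=cv2.cvtColor(f,cv2.COLOR_BGR2HSV);m=((hs[...,1]<40)&(hs[...,2]>90)).astype(np.uint8);m[260:]=0;m[:,:180]=0;m[:,380:]=0
for c in cv2.findContours(m,0,1)[0]:
    if cv2.contourArea(c)>200:
        r=cv2.minAreaRect(c);P=np.array([onz('wrist',u,v,.083,s) for u,v in cv2.boxPoints(r)]);print(r,P.mean(0),P[:,:2])
cv2.imwrite('pics/w4.png',f)
E
```

```text
10.9 [0.48140301 0.09256854 0.14963103] [-3.13992377e+00  6.59075001e-04  1.48115842e+00] (array([ 0.01 , -0.002,  0.798]), array([-0.001,  0.   , -0.002]))
((283.5, 221.0), (50.0, 87.0), 90.0) [0.48209513 0.09388139 0.083     ] [[0.45344418 0.11569636]
 [0.51416607 0.11026081]
 [0.51242487 0.07192645]
 [0.44834541 0.07764193]]
((283.5, 182.5), (15.0, 61.0), 90.0) [0.48466811 0.12257352 0.083     ] [[0.46431157 0.12971978]
 [0.50596992 0.12598548]
 [0.50535002 0.11539998]
 [0.46304093 0.11918885]]
```

View pics/w4.png

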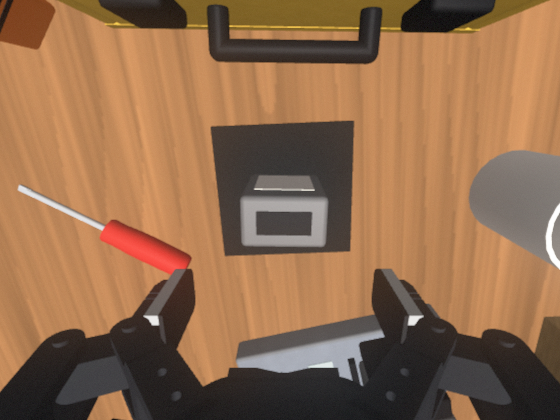

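The pack is square between the open fingers, its top at (241,190)–(327,247). Its centre measures (0.482, 0.094), so I descend and grip the narrow ends.

Call:
{"method": "carry_out", "body": {"steps": [[0.01,0.003,0.2,0,0,0,0],[0.01,0.003,0.45,0,0,0,0],[0.01,0.003,0.65,0,0,0,0],[0.01,0.003,0.76,0,0,0,0],[0.01,0.003,0.8,0,0,0,0],[0.01,0.003,0.8,0,0,0,0]]}}

```text
time_s: 11.55
position: [0.4833, 0.094, 0.0309]
orientation: [3.141, 0.0, 1.481]
wrist_force: [-0.0, -0.2, 0.8]
finger_gap: 0.995
```

Call:
{"method": "carry_out", "body": {"steps": [[0,0,0,0,0,0,0.15],[0,0,0,0,0,0,0.25],[0,0,0,0,0,0,0.35],[0,0,0,0,0,0,0.6],[0,0,0,0,0,0,0.6],[0,0,0,0,0,0,0.6]]}}

```text
time_s: 12.15
position: [0.4838, 0.0941, 0.0323]
orientation: [3.14, -0.001, 1.481]
wrist_force: [-2.0, -0.0, 5.1]
finger_gap: 0.743
```

Call:
{"method": "carry_out", "body": {"steps": [[0,0,-0.1,0,0,0,0.6],[0,0,-0.3,0,0,0,0.6],[0,0,-0.6,0,0,0,0.6],[0,0,-0.9,0,0,0,0.6],[0,0,-1,0,0,0,0.6],[0,0,-1,0,0,0,0.6]]}}

```text
time_s: 12.75
position: [0.486, 0.0945, 0.1858]
orientation: [3.132, -0.002, 1.481]
wrist_force: [0.3, -0.3, -3.4]
finger_gap: 0.742
```

```bash
python3 - <<'E'
from h import *
s=get_state();print(s['time_s'],s['position'],s['orientation'],s['wrist_force'],s['ft_torque'],s['finger_gap'],move([.5585,-.3263,.22],1.4833,s))
E
```

```text
12.75 [0.48596232 0.09449563 0.18580752] [ 3.13227193e+00 -2.46953407e-03  1.48070531e+00] [ 0.28215683 -0.32950719 -3.43593358] [-0.01042525 -0.04434038 -0.01114817] 0.742378651223302 (array([-2.75 ,  0.736, -0.228]), array([ 0.006, -0.002, -0.002]))
```

Call:
{"method": "carry_out", "body": {"steps": [[-0.1,0.03,-0.1,0,0,0,0.6],[-0.35,0.1,-0.2,0,0,0,0.6],[-0.65,0.17,-0.23,0.006,0,0,0.6],[-0.95,0.25,-0.23,0.006,0,0,0.6],[-1,0.27,-0.23,0.006,0,0,0.6]]}}

```text
time_s: 13.25
position: [0.5123, -0.0629, 0.2187]
orientation: [-3.14, 0.0, 1.476]
wrist_force: [0.1, 0.6, -4.0]
finger_gap: 0.744
```

Call:
{"method": "carry_out", "body": {"steps": [[-0.3,0.08,0,0,0,0,0.6],[-0.6,0.17,0,0,0,0,0.6],[-0.9,0.25,0,0,0,0,0.6],[-1,0.27,0,0,0,0,0.6],[-1,0.27,0,0,0,0,0.6]]}}

```text
time_s: 13.75
position: [0.5376, -0.2178, 0.2165]
orientation: [-3.137, -0.001, 1.472]
wrist_force: [-0.5, 0.2, -4.5]
finger_gap: 0.74
```

```bash
python3 - <<'E'
from h import *
s=get_state();print(s['time_s'],s['position'],s['orientation'],s['wrist_force'],s['finger_gap'],move([.5585,-.3263,.17],1.4833,s))
E
```

```text
13.75 [ 0.53759823 -0.21781286  0.21649689] [-3.13707803e+00 -5.87788306e-04  1.47208642e+00] [-0.54849894  0.21512049 -4.49735452] 0.7404955251904135 (array([-0.706,  0.211,  0.309]), array([-0.003, -0.   , -0.007]))
```

Now I move to a hover over the bay, with the pack underside about 40 mm above the cheeks, and check there.

Call:
{"method": "carry_out", "body": {"steps": [[-0.2,0.06,0,-0.003,0,-0.007,0.6],[-0.45,0.13,0,-0.003,0,-0.007,0.6],[-0.65,0.2,0,-0.003,0,-0.007,0.6],[-0.706,0.21,0.1,-0.003,0,-0.007,0.6],[-0.706,0.21,0.2,-0.003,0,-0.007,0.6],[-0.706,0.21,0.2,-0.003,0,-0.007,0.6],[-0.706,0.21,0.2,-0.003,0,-0.007,0.6]]}}

```text
time_s: 14.45
position: [0.5576, -0.3242, 0.1852]
orientation: [-3.139, -0.003, 1.485]
wrist_force: [0.9, -0.2, -2.8]
finger_gap: 0.742
```

```bash
python3 - <<'E'
from h import *
s=get_state();print(s['time_s'],s['position'],s['orientation'],s['wrist_force'],s['finger_gap'],move([.5585,-.3263,.15],1.4833,s))
f=grab_frame('side')[:,:,::-1];w=grab_frame('wrist')[:,:,::-1]
c=cv2.resize(f[220:370,250:390],None,fx=4,fy=4,interpolation=cv2.INTER_CUBIC)[:600,:400]
c=cv2.resize(f[230:370,270:370],None,fx=4,fy=4,interpolation=cv2.INTER_CUBIC)
d=cv2.resize(w[140:360,180:380],None,fx=2,fy=2)
d=np.vstack([d,np.zeros((560-d.shape[0],400,3),np.uint8)])
cv2.imwrite('pics/c5.png',np.hstack([c,d]))
E
```

```text
14.45 [ 0.55756853 -0.32417651  0.18518483] [-3.13888390e+00 -2.61778608e-03  1.48459265e+00] [ 0.8922586 -0.1586534 -2.8023747] 0.7415333754906324 (array([-0.014,  0.008,  0.235]), array([-0.002, -0.002,  0.001]))
```

View pics/c5.png

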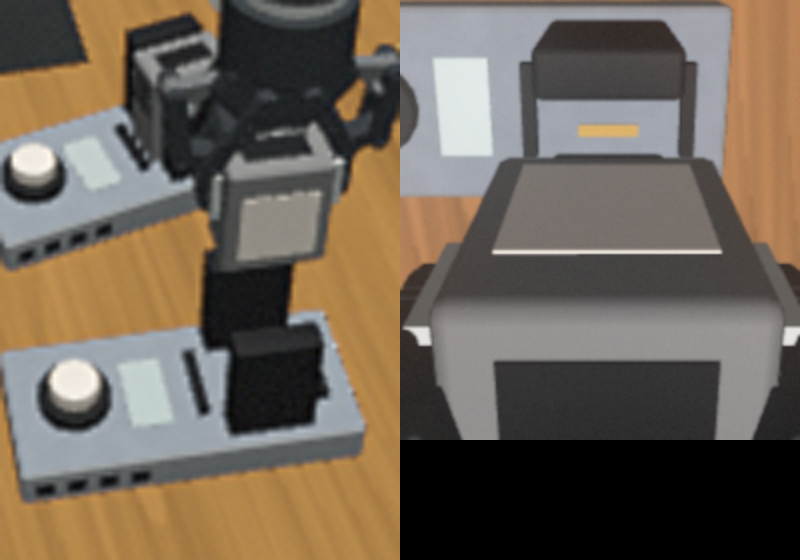

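```bash
python3 - <<'E'
from h import *
s=get_state();W=lambda u,v,z:onz('wrist',u/2+180-200,v/2+140,z,s)
th=-.0875;n=np.array([-np.sin(th),np.cos(th),0])
for z in(.108,.11): 
    a=W(608,98,z);b=W(608,52,z);print(z,a,b,'thick',(b-a)@n,'bay y-centre implied',(a-.0235*n))
p=W(607,157,s['position'][2]-.0293);print('pack face',p,'pack centre',p-.02*n,s['position'])
for r in (528,686): print('sill',W(r,110,.038))
E
```

```text
0.108 [ 0.5617177  -0.30272509  0.108     ] [ 0.56317103 -0.28576177  0.108     ] thick 0.017025435091460837 bay y-centre implied [ 0.55966407 -0.32613519  0.108     ]
0.11 [ 0.56175404 -0.3022194   0.11      ] [ 0.56319423 -0.28540934  0.11      ] thick 0.01687160089033591 bay y-centre implied [ 0.55970041 -0.32562949  0.11      ]
pack face [ 0.56079561 -0.30801365  0.15752335] pack centre [ 0.55904784 -0.32793714  0.15752335] [ 0.55866656 -0.32513217  0.18682335]
sill [ 0.52107048 -0.32305198  0.038     ]
sill [ 0.59782658 -0.32971424  0.038     ]
```

The pack hangs upright over the bay and is centred between the sills (crop columns 526 and 688 against pack centre 607). The measured bay centre is (0.559, −0.326), so I target TCP (0.559, −0.3255).

Call:
{"method": "carry_out", "body": {"steps": [[-0.003,0.002,0.1,-0.002,-0.002,0,0.6],[-0.003,0.002,0.2,-0.002,-0.002,0,0.6],[-0.003,0.002,0.28,-0.002,-0.002,0,0.6],[-0.003,0.002,0.28,-0.002,-0.002,0,0.6],[-0.003,0.002,0.28,-0.002,-0.002,0,0.6]]}}

```text
time_s: 15.05
position: [0.5591, -0.3254, 0.1452]
orientation: [3.138, 0.002, 1.485]
wrist_force: [0.3, -0.3, -4.0]
finger_gap: 0.738
```

```bash
python3 - <<'E'
from h import *
s=get_state();print(s['time_s'],s['position'],s['orientation'],s['wrist_force'],s['finger_gap'],move([.559,-.3255,.1],1.4833,s))
E
```

```text
15.05 [ 0.55907171 -0.3254057   0.14521096] [3.13774879e+00 2.42333584e-03 1.48470000e+00] [ 0.30599298 -0.26400567 -3.95330594] 0.7383439949899915 (array([ 0.   , -0.002,  0.301]), array([0.002, 0.002, 0.001]))
```

Call:
{"method": "carry_out", "body": {"steps": [[0,0,0.05,0.002,0.002,0,0.6],[0,0,0.1,0.002,0.002,0,0.6],[0,0,0.15,0.002,0.002,0,0.6],[0,0,0.2,0.002,0.002,0,0.6],[0,0,0.25,0.002,0.002,0,0.6],[0,0,0.3,0.002,0.002,0,0.6],[0,0,0.3,0.002,0.002,0,0.6]]}}

```text
time_s: 15.75
position: [0.5582, -0.3249, 0.0985]
orientation: [-3.14, -0.002, 1.485]
wrist_force: [-0.4, -0.1, -4.3]
finger_gap: 0.741
```

Call:
{"method": "carry_out", "body": {"steps": [[0,0.005,0.04,0,-0.001,0,0.6],[0,0.005,0.08,0,-0.001,0,0.6],[0,0.005,0.12,0,-0.001,0,0.6],[0,0.005,0.16,0,-0.001,0,0.6],[0,0.005,0.2,0,-0.001,0,0.6],[0,0.005,0.22,0,-0.001,0,0.6],[0,0.005,0.22,0,-0.001,0,0.6]]}}

```text
time_s: 16.45
position: [0.5585, -0.3247, 0.0648]
orientation: [-3.139, -0.001, 1.485]
wrist_force: [-1.0, -0.1, -3.3]
finger_gap: 0.739
```

Call:
{"method": "carry_out", "body": {"steps": [[0,0,0.01,0,0,0,0.6],[0,0,0.02,0,0,0,0.6],[0,0,0.03,0,0,0,0.6],[0,0,0.04,0,0,0,0.6],[0,0,0.04,0,0,0,0.6]]}}

```text
time_s: 16.95
position: [0.5586, -0.3248, 0.0595]
orientation: [-3.139, -0.001, 1.485]
wrist_force: [-0.3, 0.9, 1.8]
finger_gap: 0.74
```

Call:
{"method": "carry_out", "body": {"steps": [[0,0,0.01,0,0,0,0.6],[0,0,0.015,0,0,0,0.6],[0,0,0.015,0,0,0,0.6]]}}

```text
time_s: 17.25
position: [0.5586, -0.3248, 0.0594]
orientation: [-3.14, -0.0, 1.485]
wrist_force: [-5.0, 3.5, 10.6]
finger_gap: 0.748
```

Call:
{"method": "carry_out", "body": {"steps": [[0,0,0,0,0,0,0.2],[0,0,0,0,0,0,0.1],[0,0,0,0,0,0,0],[0,0,0,0,0,0,0],[0,0,0,0,0,0,0],[0,0,0,0,0,0,0]]}}

```text
time_s: 17.85
position: [0.5586, -0.3247, 0.0592]
orientation: [-3.14, -0.0, 1.485]
wrist_force: [0.1, -0.5, 1.0]
finger_gap: 1.004
```

Call:
{"method": "carry_out", "body": {"steps": [[0,0,-0.1,0,0,0,0],[0,0,-0.3,0,0,0,0],[0,0,-0.6,0,0,0,0],[0,0,-0.9,0,0,0,0],[0,0,-0.95,0,0,0,0],[0,0,-0.95,0,0,0,0]]}}

```text
time_s: 18.45
position: [0.5602, -0.3256, 0.2041]
orientation: [3.139, 0.002, 1.485]
wrist_force: [-0.1, 0.1, -0.2]
finger_gap: 1.001
```

```bash
python3 - <<'E'
from h import *
s=get_state();print(s['time_s'],s['position'],s['orientation'],s['wrist_force'],s['finger_gap'],move([.441,-.316,.15],1.4833,s))
f=grab_frame('side')[:,:,::-1];w=grab_frame('wrist')[:,:,::-1]
c=cv2.resize(f[230:370,270:370],None,fx=4,fy=4,interpolation=cv2.INTER_CUBIC)
d=cv2.resize(w[100:320,180:380],None,fx=2,fy=2)
d=np.vstack([d,np.zeros((560-d.shape[0],400,3),np.uint8)])
cv2.imwrite('pics/c6.png',np.hstack([c,d]))
E
```

```text
18.45 [ 0.56016451 -0.32562881  0.20414022] [3.13852800e+00 1.89511900e-03 1.48475328e+00] [-0.08931443  0.11835232 -0.17018481] 1.0008658559442445 (array([-0.004, -0.798,  0.358]), array([0.002, 0.001, 0.001]))
```

View pics/c6.png

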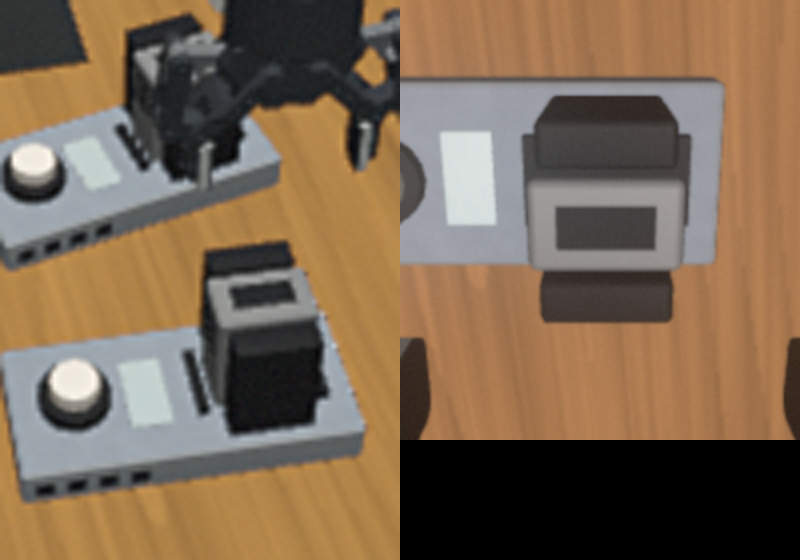

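The pack stands home and upright in tester a, its top flush with the cheeks (side crop (262,300) against cheek tops (275,335)), and the gripper is clear. Next is the button.

Call:
{"method": "carry_out", "body": {"steps": [[0,-0.25,0,0.002,0,0,1],[0,-0.55,0,0.002,0,0,1],[0,-0.8,0.1,0.002,0,0,1],[0,-0.8,0.35,0.002,0,0,1],[0,-0.8,0.6,0.002,0,0,1],[0,-0.8,0.7,0.002,0,0,1],[0,-0.8,0.7,0.002,0,0,1]]}}

```text
time_s: 19.25
position: [0.4345, -0.3114, 0.0913]
orientation: [-3.127, -0.006, 1.485]
wrist_force: [-0.3, -0.3, -0.6]
finger_gap: 0.001
```

```bash
python3 - <<'E'
from h import *
s=get_state();print(s['time_s'],s['position'],s['orientation'],s['wrist_force'],s['finger_gap'],move([.441,-.3155,.058],1.4833,s))
E
```

```text
19.25 [ 0.43447854 -0.31142226  0.09128019] [-3.1266023  -0.00618973  1.48450983] [-0.27131009 -0.27421865 -0.63336677] 0.0007738798229969248 (array([-0.025,  0.049,  0.221]), array([-0.01 , -0.004,  0.001]))
```

Call:
{"method": "carry_out", "body": {"steps": [[-0.025,0.045,0.05,-0.01,-0.004,0,1],[-0.025,0.045,0.12,-0.01,-0.004,0,1],[-0.025,0.045,0.2,-0.01,-0.004,0,1],[-0.025,0.045,0.2,-0.01,-0.004,0,1]]}}

```text
time_s: 19.65
position: [0.4391, -0.3145, 0.0594]
orientation: [-3.139, -0.002, 1.485]
wrist_force: [-0.8, -0.1, 0.7]
finger_gap: -0.002
```

```bash
python3 - <<'E'
from h import *
s=get_state();print(s['time_s'],s['position'],s['orientation'],s['wrist_force'],move([.441,-.3155,.044],1.4833,s))
f=grab_frame('side')[:,:,::-1]
cv2.imwrite('pics/c7.png',cv2.resize(f[250:370,250:370],None,fx=4,fy=4,interpolation=cv2.INTER_CUBIC))
E
```

```text
19.65 [ 0.43911819 -0.31449944  0.05939533] [-3.13906548e+00 -1.78953032e-03  1.48463605e+00] [-0.821767   -0.12981451  0.67556836] (array([-0.006,  0.013,  0.103]), array([-0.002, -0.001,  0.001]))
```

View pics/c7.png

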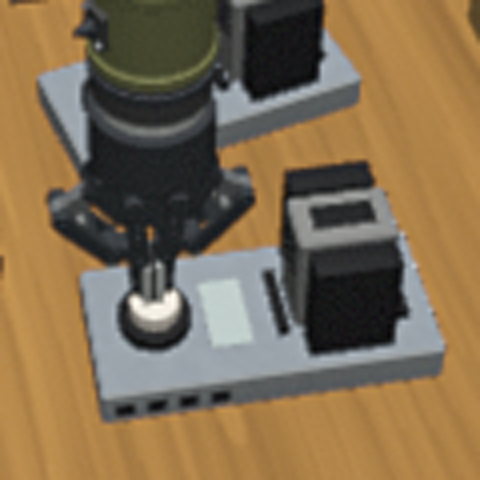

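The shut fingertips are centred on button a (crop (155,300)), and the pack is still home. I press gradually while watching the force.

Call:
{"method": "carry_out", "body": {"steps": [[-0.006,0.01,0.03,-0.002,0,0,1],[-0.006,0.01,0.06,-0.002,0,0,1],[-0.006,0.01,0.08,-0.002,0,0,1],[-0.006,0.01,0.08,-0.002,0,0,1]]}}

```text
time_s: 20.1
position: [0.4418, -0.3164, 0.0486]
orientation: [3.138, -0.0, 1.485]
wrist_force: [1.0, -0.2, 2.1]
finger_gap: 0.002
```

Call:
{"method": "carry_out", "body": {"steps": [[0,0,0.02,0.002,0,0,1],[0,0,0.03,0.002,0,0,1],[0,0,0.03,0.002,0,0,1]]}}

```text
time_s: 20.4
position: [0.4419, -0.3165, 0.0459]
orientation: [3.141, 0.0, 1.485]
wrist_force: [-3.0, 2.3, 15.9]
finger_gap: -0.003
```

16 N, well above the 5 N spring, means the button is on its stop. I hold it for about a second.

Call:
{"method": "carry_out", "body": {"steps": [[0,0,0.005,0,0,0,1],[0,0,0.005,0,0,0,1],[0,0,0.005,0,0,0,1],[0,0,0.005,0,0,0,1],[0,0,0.005,0,0,0,1],[0,0,0.005,0,0,0,1],[0,0,0.005,0,0,0,1],[0,0,0.005,0,0,0,1]]}}

```text
time_s: 21.2
position: [0.4419, -0.3164, 0.046]
orientation: [3.14, 0.001, 1.485]
wrist_force: [-1.6, 1.4, 8.9]
finger_gap: 0.0
```

```bash
python3 - <<'E'
from h import *
s=get_state();print(s['time_s'],s['position'],s['wrist_force'])
E
```

```text
21.2 [ 0.44188098 -0.3164474   0.04600154] [-1.61350489  1.40019228  8.90997032]
```

Call:
{"method": "carry_out", "body": {"steps": [[0,0,0.005,0,0,0,1],[0,0,-0.1,0,0,0,1],[0,0,-0.3,0,0,0,1],[0,0,-0.6,0,0,0,1],[0,0,-0.9,0,0,0,1],[0,0,-0.9,0,0,0,1],[0,0,-0.9,0,0,0,1]]}}

```text
time_s: 21.9
position: [0.4422, -0.3167, 0.1818]
orientation: [3.139, 0.002, 1.485]
wrist_force: [0.2, 0.7, -0.1]
finger_gap: -0.003
```

```bash
python3 - <<'E'
from h import *
s=get_state();print(s['time_s'],s['position'],s['wrist_force'])
f=grab_frame('side')[:,:,::-1]
cv2.imwrite('pics/c8.png',cv2.resize(f[130:370,180:420],None,fx=2.4,fy=2.4,interpolation=cv2.INTER_CUBIC))
E
```

```text
21.9 [ 0.44221936 -0.31671578  0.18181378] [ 0.16681706  0.73956938 -0.09785365]
```

View pics/c8.png

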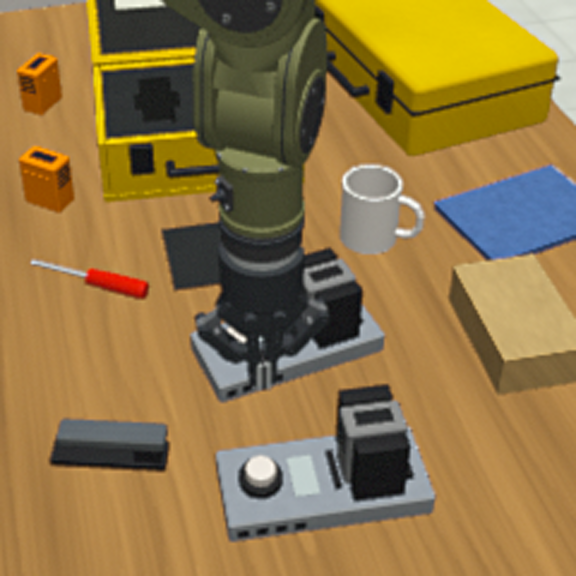

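The button is up again, and everything else is in place. The force rise of over 5 N/mm points to a hard stop, but the travel I measured was only about 6–8 mm, so I press once more, firmer, to be sure.

Call:
{"method": "carry_out", "body": {"steps": [[0,0,0.3,0,0,0,1],[0,0,0.6,0,0,0,1],[0,0,0.78,0,0,0,1],[0,0,0.84,0,0,0,1],[0,0,0.84,0,0,0,1]]}}

```text
time_s: 22.45
position: [0.4386, -0.3142, 0.0519]
orientation: [-3.136, -0.004, 1.485]
wrist_force: [-2.0, 0.6, 1.7]
finger_gap: -0.003
```

Call:
{"method": "carry_out", "body": {"steps": [[0,0,0.015,0,0,0,1],[0,0,0.025,0,0,0,1],[0,0,0.025,0,0,0,1]]}}

```text
time_s: 22.75
position: [0.4395, -0.3148, 0.0494]
orientation: [-3.138, -0.002, 1.485]
wrist_force: [-1.2, 0.0, 3.9]
finger_gap: 0.0
```

Call:
{"method": "carry_out", "body": {"steps": [[0,0,0.02,0,0,0,1],[0,0,0.03,0,0,0,1],[0,0,0.03,0,0,0,1]]}}

```text
time_s: 23.05
position: [0.4398, -0.315, 0.046]
orientation: [-3.139, -0.002, 1.485]
wrist_force: [-3.2, 1.5, 8.7]
finger_gap: 0.002
```

Call:
{"method": "carry_out", "body": {"steps": [[0,0,0.02,0,0,0,1],[0,0,0.03,0,0,0,1],[0,0,0.03,0,0,0,1],[0,0,0.03,0,0,0,1],[0,0,0.03,0,0,0,1],[0,0,0.03,0,0,0,1],[0,0,0.03,0,0,0,1],[0,0,0.03,0,0,0,1]]}}

```text
time_s: 23.85
position: [0.4399, -0.3151, 0.0456]
orientation: [-3.141, -0.0, 1.485]
wrist_force: [-7.5, 5.5, 32.3]
finger_gap: 0.002
```

Call:
{"method": "carry_out", "body": {"steps": [[0,0,0,0,0,0,1],[0,0,0,0,0,0,1],[0,0,0,0,0,0,1],[0,0,-0.15,0,0,0,1],[0,0,-0.4,0,0,0,1],[0,0,-0.7,0,0,0,1],[0,0,-0.9,0,0,0,1],[0,0,-0.9,0,0,0,1]]}}

```text
time_s: 24.65
position: [0.4433, -0.3175, 0.185]
orientation: [3.134, 0.005, 1.485]
wrist_force: [0.7, -0.8, -0.1]
finger_gap: -0.002
```

The force reached 32 N at z = 0.0456, so that is definitely the stop. I check numerically that the pack and button look unchanged, then hand in.

```bash
python3 - <<'E'
from h import *
f=grab_frame('side')[:,:,::-1];a=cv2.imread('pics/side0.png')
for n,(r,c) in dict(button_a=(slice(315,345),slice(275,305)),mug=(slice(195,235),slice(325,358))).items():
    print(n,np.abs(f[r,c].astype(int)-a[r,c]).mean())
g=cv2.resize(f[130:370,180:420],None,fx=2.4,fy=2.4,interpolation=cv2.INTER_CUBIC);o=cv2.imread('pics/c8.png')
print('pack a vs before',np.abs(g[380:510,330:420].astype(int)-o[380:510,330:420]).mean(),'pack b',np.abs(g[250:345,330:370].astype(int)-o[250:345,330:370]).mean())
print(get_state()['wrist_force'],get_state()['dq'].round(3));hand_in()
E
```

```text
button_a 12.188888888888888
mug 12.106818181818182
pack a vs before 1.2731908831908831 pack b 1.4028070175438596
[-0.25208079 -0.48961588  0.1829014 ] [-0.001  0.032 -0.071 -0.018  0.002 -0.   ]
the job is handed in; nothing more can be done
```

I moved the pack from the case to the mat and let go. I then regripped it by its narrow ends, lowered it gently into tester a's bay and released it. After that I pressed button a, held it and released it, and handed the job in at about 25 s. No verdict came back.

**Pack:** The last pictures viewed show it home and upright, its top flush with the cheeks. That region was unchanged after the final press.

**Button:** I pressed it twice, about a second each. On the first press the force (16 N, then 9 N) was above the 5 N spring, but I measured only about 6–8 mm of travel. I pressed again, reaching 32 N with almost no further movement, which means it was on its stop. The last picture viewed, taken after the first press, shows it back up. After the second press I had only the pixel comparison below and no contact force with the arm 140 mm above the button.

**Everything else:** The mug and pack b looked in place in the last picture. The prism was hidden behind the arm then, so I did not check it at the end.

**Checks that disagreed:**
- The final pixel comparison with the start image gave a difference of about 12 grey levels around both button a and the mug. I put this down to changed shadows or the arm in view, but could not check because I had used all 12 views.
- The top camera put the pack about 3 mm lower in y than the wrist camera. I relied mainly on the wrist camera, and the grasps bore it out.

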